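# Fetch the carton from behind the bottles

### The job

Two bottles on the grey reagent stand block the white carton behind them: set both aside, standing in the steel tray, then put the carton flat and square between the corner brackets of the flat plate while the bottles are still in the tray. Then stand each bottle back on the round spot it came from. Never let a bottle fall over, and leave the smallest, black-capped bottle and the orange carton behind the stand where they are.

Things in the scene. Friction and masses are not known exactly. Their poses are not given: they have to be found in the camera images.
- large_bottle: Larger bottle with a red screw cap, standing on one of the two round spots of the stand; amber body 40 mm in diameter and 59 mm high, fixed cap 31 mm in diameter up to 82 mm. Origin: centre of the underside; z up. Which spot it stands on changes from start to start; remember it.
- medium_bottle: Middle-sized bottle with a white screw cap, on the other round spot; amber body 34 mm in diameter and 53 mm high, fixed cap 27 mm in diameter up to 73 mm. Origin: centre of the underside; z up.
- white_carton: White cardboard carton, 62 mm (its x) by 82 mm (its y), 46 mm high, in the bay of the stand behind the bottles. Origin: centre of the underside (within 1 mm). Grip it across its 62 mm; its ends stand close between the cheeks of the bay.
- reagent_stand: Grey fixed stand. Origin on the worktop; x points from bottles to carton. Plate top 6 mm up, x -66 to 58 mm, 128 mm wide. Two flat round spots, 48 mm across, at x = -38, y = +-32 mm, a bottle at the centre of each. Carton's bay centred at x = 20, y = 0, open in front, between cheeks (inner faces y = +-47, x -6 to 50, 40 mm high); rear lip at x 54 to 58, 11 mm high.
- side_tray: Shallow open steel tray, fixed, 130 mm (its x) by 180 mm (its y), walls 3 mm thick and 20 mm high, floor 3 mm thick. Origin: centre of its underside. Stands left or right of the stand.
- carton_plate: Flat light-grey plate, fixed, 110 mm (its x) by 130 mm (its y), 6 mm thick, with four black corner brackets 4 mm high that frame a place 78 mm (x) by 98 mm (y) about its centre, for the carton's 62 by 82 mm (either way round). Origin: centre of its underside. On the other side of the stand from the tray.
- small_bottle: Smallest bottle, black screw cap, 30 mm in diameter, 66 mm high, on the worktop behind the stand. Not to be moved. Origin: centre of the underside.
- orange_carton: Orange carton, 75 mm (its x) by 40 mm (its y), 52 mm high, on the worktop behind the stand. Not to be moved. Origin: centre of the underside.
There are look-alikes about, which are no part of the job. Several things have the shape of the white_carton; the one meant has the colours described above.

How it is judged:
By the outcome, as a careful person would: the job done as asked, in the order asked, and still so for the second after the job is handed in, with the robot touching nothing.
It also fails if it takes over 128 s, if anything falls off the work surface, if the arm or the gripper's body presses on something with over 40 N, if the wrist force passes 120 N, or if a joint passes its speed limit or range.

### The arm

A 7-joint arm with a two-finger parallel gripper is mounted at the origin on a cart in front of the work surface, level with it; the furniture and walls round the work are solid. World frame = base frame: x ahead of the robot, y to its left, z up, the work surface at z = 0. Lengths are in m, angles in degrees, forces in N, time in s.
With the tool pointing down it reaches from about 0.425 to 1.025 m from the base axis. Payload 3.6 kg.
Tool frame: the origin (TCP) lies midway between the tips of the shut fingers; the grasp point (between the pads) lies 19 mm behind it; z points along the fingers, y is the line along which they close (so a half turn about z gives the same grasp; the last joint's range is limited). The gripper opens to 85 mm and grips with 20 to 120 N. Pads are 22 mm wide; open, the fingers measure 114 mm over their backs; the gripper's body (76 mm by 85 mm) begins 54 mm behind the grasp point. The pads swing forward as they close: fully open they stand 13 mm farther back than shut.
Start: joints at [-76.633, 33.873, 2.773, 92.16, -1.908, 54.013, -1.931], TCP at [0.233, 0.687, 0.231] pointing down, gripper open.
Joint ranges: [-153.93, 153.93], [-27.13, 128.08], [-72.61, 78.16], [10.71, 143.7], [-87.88, 267.88], [4.46, 118.87], [-176.78, 176.78]. Speed limits (degrees/s): [147.25, 147.25, 180, 180, 180, 180, 180].

### API

Orientations are given as [roll, pitch, yaw] about the fixed x, y, z axes, in that order (R = Rz(yaw) Ry(pitch) Rx(roll)).
In Python, from cell import env gives the robot as it stands.
- The arm moves only by the shell command python3 -m pendant 'ROWS'. ROWS is JSON, a list that holds one entry, the list of rows, each a list of 7 numbers: the turn, a rotation vector about the tool's x, y, z in units of 180 degrees (1.0 is 180 degrees), then the shift along the tool's x, y, z in units of 0.25 m (1.0 is 0.25 m), then the opening, from 0 (shut) to 1 (fully open). A call has 1 to 12 rows; each row is the pose to reach, as a shift and turn from the pose commanded when the call began, along the tool's axes at that moment, turning the shorter way round; what a row does not reach only later rows make up. A row lasts 1/10 s, in which the tool goes at most 50 mm and 8.59 degrees, less where a joint would pass 70% of its speed; a pose out of reach is approached as far as the arm can. A call with a number of a shift or a turn outside -1 to 1 is refused whole. A call with a gripper value outside its range is refused whole. The fingers move at their own pace and stop on an object; the grip force is fixed at half the most. Time passes only in rows, so rows that repeat a pose let the fingers close. It gives the time, the measured TCP pose, the force, the opening and the grip force at its end, in the units of the state.
- env.state(): the state, without advancing time (a new reading comes with each control period).
- env.read_camera(name): name is "side" or "top" or "wrist"; returns a dict with "image" (480x640x3 uint8, red, green, blue), "fx", "fy", "cx", "cy" (pixels), "origin" and "rotation" of the camera in the world; the wrist camera has in their place "tool_from_camera" (4x4, takes a point from camera to tool coordinates, whose origin is the TCP and whose axes are the flange's). Camera axes: x right, y down, z forward; pixel columns grow to the right and rows downward; lengths in m; the calibration is good to about 2 mm. A picture is of the moment at which its call begins: read the wrist's pose just before it. There is no depth.
- env.close_job(): hands the job in; it is judged then, once.
The state is a dict: "t": time; "q": joint angles; "dq": joint speeds; "joint_efforts": joint torques, N m; "tcp_pos": TCP position; "tool_rot": TCP orientation; "ft_force": force on the tool from outside, world axes, zero at the start; "moment": the same for the moment, N m; "opening": opening from 0.0 (shut) to 1.0 (fully open); "grip_force": force on a finger pad.
Only numpy, scipy, OpenCV 4.12 (cv2) and the standard library are available. Lean on these libraries where they do the work, as an engineer would, in place of code of your own. Each camera call takes 0.05 s, during which the arm holds its last target. There are 200 camera calls.

## Working session

There is one attempt and no reset: what is moved stays moved. The work goes in short steps, Python scripts to look and compute and a shell command to move; the robot and the scene stay as the last step left them, time stands still between calls to the robot, and variables do not carry over. Pictures are saved under pics/ and viewed, at most 17 in all, crops included, and the job is handed in when it is done.

```bash
ls; mkdir -p pics
cat > h.py <<'E'
import numpy as np, cv2
from cell import env
from scipy.spatial.transform import Rotation as R
def cam(n):
    s=env.state(); c=env.read_camera(n)
    if n=="wrist":
        T=np.array(c["tool_from_camera"]); Rt=R.from_euler('xyz',s["tool_rot"],degrees=True).as_matrix()
        c["rotation"]=Rt@T[:3,:3]; c["origin"]=Rt@T[:3,3]+np.array(s["tcp_pos"])
    c["origin"]=np.array(c["origin"]); c["rotation"]=np.array(c["rotation"]); return c
def ray(c,u,v,z):
    d=c["rotation"]@np.array([(u-c["cx"])/c["fx"],(v-c["cy"])/c["fy"],1]); o=c["origin"]
    return o+d*(z-o[2])/d[2]
def proj(c,p):
    q=c["rotation"].T@(np.array(p)-c["origin"]); return np.array([c["fx"]*q[0]/q[2]+c["cx"],c["fy"]*q[1]/q[2]+c["cy"]])
def save(c,n): cv2.imwrite(f"pics/{n}.png",c["image"][:,:,::-1])
E
python3 - <<'E'
from h import *
s=env.state(); print({k:np.round(v,3) for k,v in s.items()})
for n in("top","side"):
    c=cam(n); save(c,n+"0"); print(n,c["origin"],c["rotation"].round(3).tolist(),c["fx"])
E
```

```text
pics
{'t': np.float64(0.0), 'q': array([-76.635,  33.926,   2.767,  92.237,  -1.911,  54.011,  -1.929]), 'dq': array([ 0.085, -0.047,  0.056, -0.019,  0.053,  0.035,  0.058]), 'joint_efforts': array([ 0.0000e+00, -5.4869e+01,  1.5460e+00, -1.9814e+01,  9.0000e-03,
        9.0000e-03, -0.0000e+00]), 'tcp_pos': array([0.232, 0.686, 0.23 ]), 'tool_rot': array([-1.79872e+02,  5.00000e-03,  1.61283e+02]), 'ft_force': array([ 0.071, -1.073, -0.238]), 'moment': array([-0.023, -0.016, -0.027]), 'grip_force': np.float64(0.0), 'opening': np.float64(1.0)}
top [0.36917066 0.00461653 1.21117542] [-171.357, 0.979, -91.483] 489.7542731525305
side [0.40116167 0.85757132 0.6795187 ] [-125.835, 0.659, -170.396] 562.9755311308462
```

View pics/top0.png

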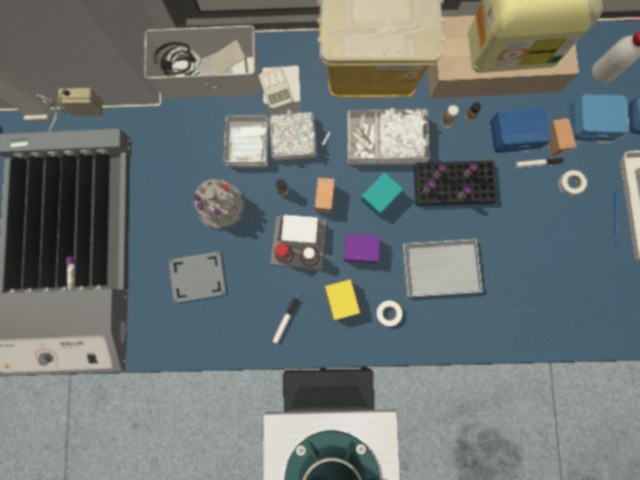

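View pics/side0.png

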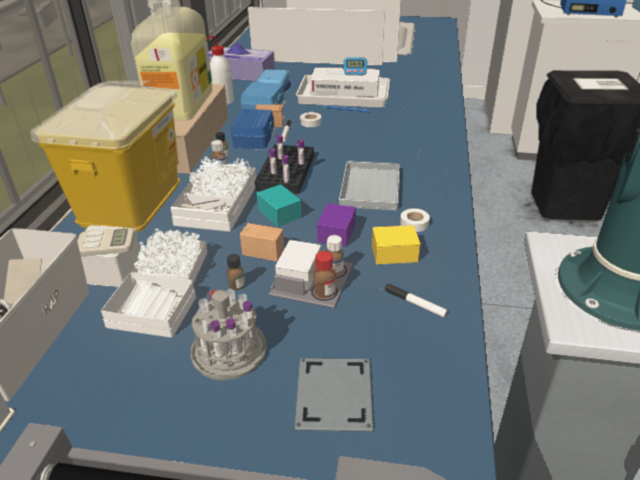

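```bash
python3 - <<'E'
s=open('h.py').read()
s=s.replace('c["rotation"]=np.array(c["rotation"]); return c','r=np.array(c["rotation"]); c["rotation"]=r if r.ndim==2 else R.from_euler("xyz",r,degrees=True).as_matrix(); return c')
open('h.py','w').write(s)
E
python3 - <<'E'
from h import *
t=cam("top"); s=cam("side")
print(t["rotation"].round(2).tolist(),t["cx"],t["cy"]); print(proj(t,[0,0,0]),proj(t,[.233,.687,.2]),proj(s,[.233,.687,.2]))
for n,u,v,z in [("red",282,250,.088),("white",309,255,.079),("cart",299,229,.052),("plate",197,277,.006),("tray",443,268,.003),("small",282,188,.066),("orange",325,193,.052)]:
    p=ray(t,u,v,z); print(n,p.round(3),proj(s,p).round())
img=t["image"][205:305,160:490]; img=cv2.resize(img,None,fx=2.4,fy=2.4,interpolation=cv2.INTER_CUBIC)
b=s["image"][220:440,200:440]; b=cv2.resize(b,None,fx=1.6,fy=1.6,interpolation=cv2.INTER_CUBIC)
o=np.zeros((240+352,792,3),np.uint8); o[:240]=img; o[240:,:384]=b
cv2.imwrite("pics/crop1.png",o[:,:,::-1])
E
```

```text
[[-0.03, -0.99, 0.15], [-1.0, 0.03, 0.01], [-0.02, -0.15, -0.99]] 316.17443495960686 244.3582981411899
[331.12625058 478.90028928] [-11.65067879 395.91935335] [607.72781405 674.18548977]
red [0.529 0.099 0.088] [326. 254.]
white [0.517 0.037 0.079] [338. 238.]
cart [0.584 0.06  0.052] [299. 254.]
plate [0.48  0.317 0.006] [335. 390.]
tray [ 0.485 -0.291  0.003] [371. 185.]
small [0.683 0.098 0.066] [241. 256.]
orange [ 0.672 -0.005  0.052] [262. 230.]
```

View pics/crop1.png

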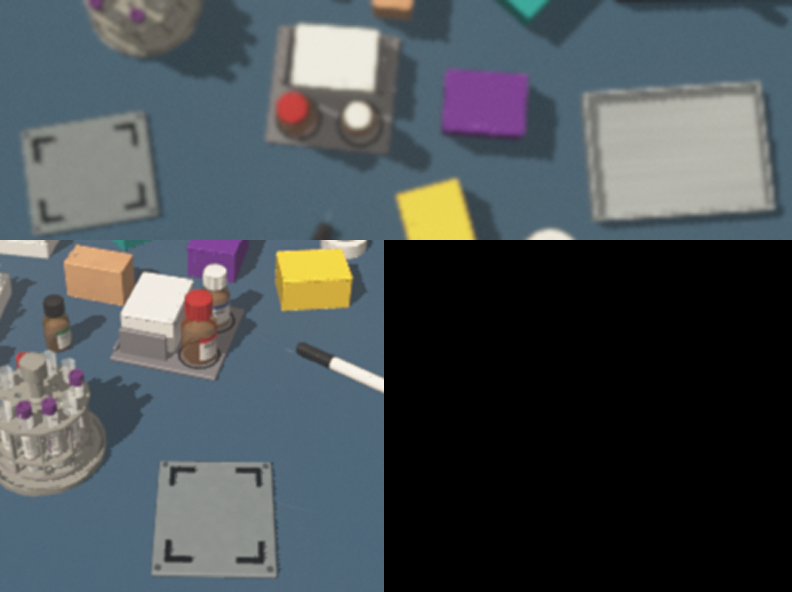

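The white carton is the one in the stand's bay, at top (299,229), because it is the only white one between the cheeks. The purple (362,249), yellow (343,300) and teal (382,194) cartons have the same shape but the wrong colour. The red-capped bottle (282,250) is on the stand's +y spot and the white-capped one (309,255) is on the -y spot. I'll move the wrist camera over the stand next.

```bash
cat >> h.py <<'E'
def go(p,yaw):
    "print shift/turn in pendant units from measured pose to target (tool down, yaw)"
    s=env.state(); Rc=R.from_euler('xyz',s["tool_rot"],degrees=True); Rt=R.from_euler('xyz',[180,0,yaw],degrees=True)
    d=Rc.inv().apply(np.array(p)-s["tcp_pos"])/.25; w=(Rc.inv()*Rt).as_rotvec()/np.pi
    print("at",np.round(s["tcp_pos"],4),np.round(s["tool_rot"],2),"-> turn",w.round(4),"shift",d.round(4),"t",round(s["t"],2))
E
python3 -m pendant '[[[0,0,-0.074,-0.84,-1,-0.26,1],[0,0,-0.074,-0.84,-1,-0.26,1],[0,0,-0.074,-0.84,-1,-0.26,1],[0,0,-0.074,-0.84,-1,-0.26,1],[0,0,-0.074,-0.84,-1,-0.26,1],[0,0,-0.074,-0.84,-1,-0.26,1],[0,0,-0.074,-0.84,-1,-0.26,1],[0,0,-0.074,-0.84,-1,-0.26,1]]]'
python3 -c "
from h import *
go([.47,.07,.36],174.6)"
```

```text
t: 1.0
tcp_pos: [0.3543, 0.3768, 0.2972]
tool_rot: [-179.9, 0.1, 174.1]
ft_force: [0.2, 1.1, 0.5]
opening: 0.997
grip_force: 0.0
at [0.3543 0.3768 0.2972] [-1.7991e+02  1.1000e-01  1.7408e+02] -> turn [-0.0005  0.0006 -0.0029] shift [-0.5876 -1.1734 -0.2482] t 1.0
```

```bash
python3 -m pendant '[[[0,0,-0.003,-0.56,-1,-0.26,0.6],[0,0,-0.003,-0.56,-1,-0.26,0.6],[0,0,-0.003,-0.56,-1,-0.26,0.6],[0,0,-0.003,-0.56,-1,-0.26,0.6],[0,0,-0.003,-0.56,-1,-0.26,0.6],[0,0,-0.003,-0.56,-1,-0.26,0.6],[0,0,-0.003,-0.56,-1,-0.26,0.6],[0,0,-0.003,-0.56,-1,-0.26,0.6],[0,0,-0.003,-0.56,-1,-0.26,0.6]]]'
python3 -c "
from h import *
go([.47,.07,.36],174.6)
c=cam('wrist');save(c,'w1');print(c['origin'],c['fx'],c['rotation'].round(2).tolist())"
```

```text
t: 1.9
tcp_pos: [0.4665, 0.1222, 0.3608]
tool_rot: [180.0, -0.1, 175.3]
ft_force: [-0.4, 0.8, 0.3]
opening: 0.599
grip_force: 0.0
at [0.4665 0.1222 0.3608] [ 1.7998e+02 -7.0000e-02  1.7530e+02] -> turn [ 0.0001 -0.0004  0.0039] shift [-0.0311 -0.207   0.0031] t 1.9
[0.39916322 0.1283618  0.50250412] 413.3630045749133 [[0.08, 0.96, 0.27], [1.0, -0.08, -0.02], [-0.0, 0.27, -0.96]]
```

View pics/w1.png

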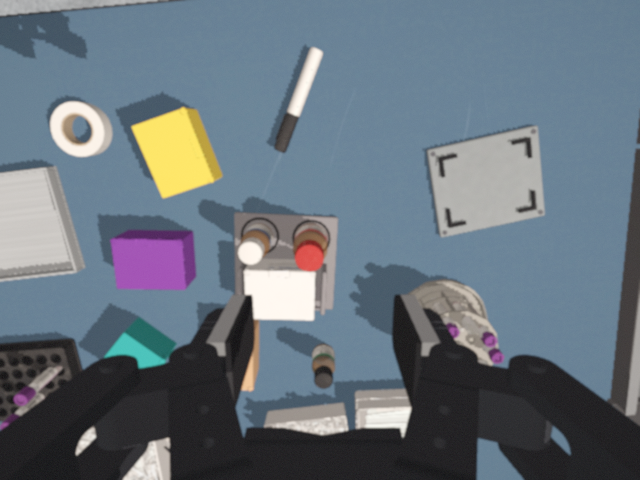

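Wrist view: white cap (252,247), red cap (310,255), white carton top (280,294), plate (487,181), tray at the left edge. I'll take numeric fits of these.

```bash
cat > m.py <<'E'
from h import *
def blob(m,near,r=60):
    n,l,st,ce=cv2.connectedComponentsWithStats(m.astype(np.uint8)); 
    k=min((i for i in range(1,n) if st[i,4]>40),key=lambda i:np.hypot(*(ce[i]-near))); mm=(l==k).astype(np.uint8)
    ct=max(cv2.findContours(mm,0,2)[0],key=cv2.contourArea); return ce[k],st[k,4],ct
def rect(c,ct,z):
    W=np.array([ray(c,*p,z)[:2] for p in ct[:,0]]); (a,b),wh,ang=cv2.minAreaRect((W*1000).astype(np.float32)); return np.round([a,b],1),np.round(wh,1),round(ang,2)
def hsv(c): return cv2.cvtColor(c["image"],cv2.COLOR_RGB2HSV).astype(int)
def red(h): return ((h[...,0]<8)|(h[...,0]>172))&(h[...,1]>140)&(h[...,2]>80)
def white(h): return (h[...,1]<45)&(h[...,2]>185)
def grey(h,c): 
    i=c["image"].astype(int); return (abs(i[...,2]-i[...,0])<28)&(h[...,2]>90)
E
python3 - <<'E'
from m import *
for n,rp,wp,cp,pp,tp in(("wrist",(310,255),(252,247),(280,294),(487,181),None),("top",(282,250),(309,255),(299,229),(197,277),(443,268))):
    c=cam(n);h=hsv(c)
    e,a,_=blob(red(h),rp);print(n,"red",a,e.round(1),ray(c,*e,.0765).round(4))
    e,a,_=blob(white(h),wp);print("white",a,e.round(1),ray(c,*e,.069).round(4))
    e,a,ct=blob(white(h),cp);print("carton",a,e.round(1),rect(c,ct,.052))
    e,a,ct=blob(grey(h,c),pp);print("plate",a,e.round(1),rect(c,ct,.006))
    if tp: e,a,ct=blob(grey(h,c),tp);print("tray",a,e.round(1),rect(c,ct,.02))
    for p in ((rp,wp,cp,pp) if n=="wrist" else (tp,)): print(c["image"][p[1],p[0]],h[p[1],p[0]])
c=cam("wrist");print("stand front corners",ray(c,235,212,.006),ray(c,337,217,.006))
E
```

```text
wrist red 709 [308.8 255. ] [0.5326 0.1017 0.0765]
white 459 [249.9 252.9] [0.5272 0.037  0.069 ]
carton 3299 [281. 294.] (array([586.8,  61.1]), array([82.7, 63.4]), 83.64)
plate 9802 [486.4 181.3] (array([482.1, 317.6]), array([111.8, 132. ]), 7.81)
[222  80  76] [  1 168 222]
[255 248 238] [ 18  17 255]
[255 248 241] [ 15  14 255]
[180 179 175] [ 24   7 180]
top red 101 [281.1 248.7] [0.5343 0.102  0.0765]
white 88 [308.5 252.5] [0.5244 0.0382 0.069 ]
carton 862 [299.1 228.4] (array([585.8,  59.9]), array([82.6, 61.9]), 83.83)
plate 682 [179.3 282.8] (array([475.7, 350.8]), array([113.9,  67.7]), 7.79)
tray 4298 [441.7 267.6] (array([ 485.1, -284.1]), array([137.1, 190.1]), 2.17)
[189 189 180] [ 30  12 189]
stand front corners [0.4926004  0.01199213 0.006     ] [0.50909165 0.13594982 0.006     ]
```

```bash
python3 -c "
from h import *
go([.533,.1015,.15],173.6)"
```

```text
at [0.4666 0.1219 0.3609] [-1.7999e+02 -5.0000e-02  1.7531e+02] -> turn [-0.0001 -0.0003  0.0095] shift [-0.272  -0.0593  0.8434] t 2.1
```

```bash
python3 -m pendant '[[[0,0,0.0095,-0.272,-0.059,0.4,0.6],[0,0,0.0095,-0.272,-0.059,0.4,0.6],[0,0,0.0095,-0.272,-0.059,0.84,0.6],[0,0,0.0095,-0.272,-0.059,0.84,0.6],[0,0,0.0095,-0.272,-0.059,0.84,0.6],[0,0,0.0095,-0.272,-0.059,0.84,0.6],[0,0,0.0095,-0.272,-0.059,0.84,0.6],[0,0,0.0095,-0.272,-0.059,0.84,0.6]]]'
python3 -c "
from m import *
go([.533,.1015,.055],173.6)
c=cam('wrist');save(c,'w2');h=hsv(c);e,a,ct=blob(red(h),(320,300));print(e,a,ray(c,*e,.0765));e,a,ct=blob(white(h),(220,300));print(e,a,ray(c,*e,.069))"
```

```text
t: 2.9
tcp_pos: [0.535, 0.1007, 0.1531]
tool_rot: [179.9, 0.2, 173.5]
ft_force: [0.1, -0.1, -0.9]
opening: 0.599
grip_force: 0.0
at [0.535  0.1007 0.1531] [179.91   0.19 173.47] -> turn [ 0.0005  0.001  -0.0007] shift [0.0098 0.0016 0.3925] t 2.9
[324.16595136 248.15379113] 2796 [0.53332538 0.10206794 0.0765    ]
[208.03810695 246.36201598] 1627 [0.52693295 0.03626077 0.069     ]
```

View pics/w2.png

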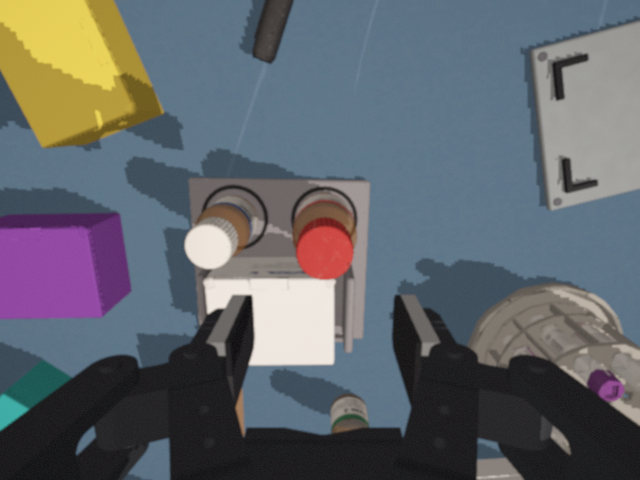

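The red cap (324,248) is between the fingers, at (0.533, 0.102), and agrees with the earlier fix. I'll go down and grip the cap.

```bash
python3 -m pendant '[[[0,0,0,0.008,0.003,0.15,0.6],[0,0,0,0.008,0.003,0.27,0.6],[0,0,0,0.008,0.003,0.35,0.6],[0,0,0,0.008,0.003,0.39,0.6],[0,0,0,0.008,0.003,0.39,0.6],[0,0,0,0.008,0.003,0.39,0.2],[0,0,0,0.008,0.003,0.39,0.2],[0,0,0,0.008,0.003,0.39,0.2],[0,0,0,0.008,0.003,0.39,0.2],[0,0,0,0.008,0.003,0.39,0.2]]]'
python3 -c "
from h import *
go([.485,-.25,.19],173.6)"
```

```text
t: 3.95
tcp_pos: [0.533, 0.1013, 0.0555]
tool_rot: [179.9, 0.2, 173.4]
ft_force: [-0.1, -0.2, 6.7]
opening: 0.434
grip_force: 60.2
at [0.533  0.1013 0.0555] [1.7993e+02 1.6000e-01 1.7343e+02] -> turn [ 0.0004  0.0009 -0.001 ] shift [ 0.0286 -1.4171 -0.5399] t 3.95
```

```bash
python3 -m pendant '[[[0,0,0,0,0,-0.05,0.2],[0,0,0,0,0,-0.15,0.2],[0,0,0,0,0,-0.3,0.2],[0,0,0,0,0,-0.5,0.2],[0,0,0,0,0,-0.6,0.2],[0,0,0,0,0,-0.6,0.2],[0,0,0,0,0,-0.6,0.2]]]'
python3 -c "
from h import *
go([.485,-.25,.19],173.6)
c=cam('wrist');save(c,'w3')"
```

```text
t: 4.65
tcp_pos: [0.5316, 0.101, 0.2047]
tool_rot: [180.0, 0.1, 173.4]
ft_force: [-0.6, -0.6, -0.6]
opening: 0.432
grip_force: 60.4
at [0.5316 0.101  0.2047] [1.7995e+02 7.0000e-02 1.7344e+02] -> turn [ 0.0003  0.0004 -0.0009] shift [ 0.0249 -1.416   0.0578] t 4.65
```

View pics/w3.png

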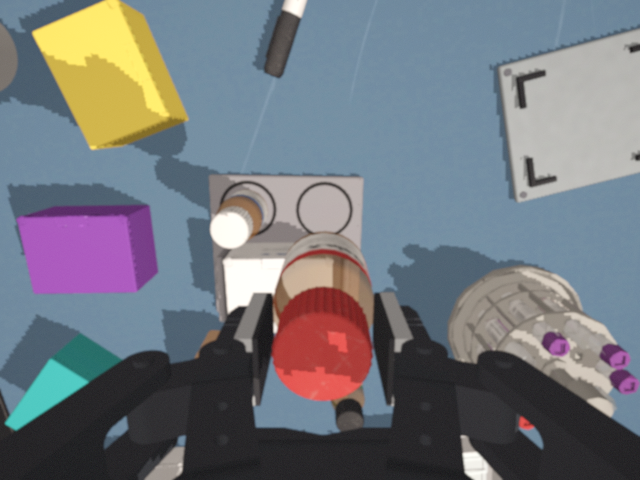

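The bottle is held upright by the cap, and its empty spot shows at (324,208). I'll carry it to the tray.

```bash
python3 -c "
from h import *
c=cam('wrist')
print('spot L',ray(c,324,208,.006),'spot R',ray(c,246,208,.006))"
python3 -m pendant '[[[0,0,0,0.025,-0.15,0,0.2],[0,0,0,0.025,-0.33,0,0.2],[0,0,0,0.025,-0.52,0,0.2],[0,0,0,0.025,-0.7,0,0.2],[0,0,0,0.025,-0.85,0,0.2],[0,0,0,0.025,-0.95,0,0.2],[0,0,0,0.025,-1,0,0.2],[0,0,0,0.025,-1,0,0.2]]]'
python3 -c "
from h import *
go([.485,-.25,.0535],173.6)"
```

```text
spot L [0.53007153 0.10202597 0.006     ] spot R [0.52257994 0.03740811 0.006     ]
t: 5.55
tcp_pos: [0.4959, -0.1482, 0.2028]
tool_rot: [-180.0, -0.1, 173.2]
ft_force: [0.8, 0.3, -0.7]
opening: 0.433
grip_force: 60.4
at [ 0.4959 -0.1482  0.2028] [-1.7997e+02 -1.4000e-01  1.7323e+02] -> turn [-0.0002 -0.0008 -0.002 ] shift [-0.006  -0.4091  0.5972] t 5.55
```

```bash
python3 -m pendant '[[[0,0,-0.002,-0.006,-0.15,0,0.2],[0,0,-0.002,-0.006,-0.3,0,0.2],[0,0,-0.002,-0.006,-0.41,0,0.2],[0,0,-0.002,-0.006,-0.41,0.15,0.2],[0,0,-0.002,-0.006,-0.41,0.3,0.2],[0,0,-0.002,-0.006,-0.41,0.43,0.2],[0,0,-0.002,-0.006,-0.41,0.51,0.2],[0,0,-0.002,-0.006,-0.41,0.56,0.2],[0,0,-0.002,-0.006,-0.41,0.58,0.2],[0,0,-0.002,-0.006,-0.41,0.58,0.2]]]'
python3 -c "
from h import *
go([.485,-.25,.0525],173.6)"
```

```text
t: 6.55
tcp_pos: [0.4872, -0.2477, 0.0585]
tool_rot: [180.0, -0.0, 173.9]
ft_force: [0.5, -0.6, -0.5]
opening: 0.435
grip_force: 60.4
at [ 0.4872 -0.2477  0.0585] [ 1.7996e+02 -3.0000e-02  1.7387e+02] -> turn [ 0.0002 -0.0002  0.0015] shift [ 0.0076 -0.0099  0.024 ] t 6.55
```

```bash
python3 -m pendant '[[[0,0,0,0,0,0.01,0.2],[0,0,0,0,0,0.017,0.2],[0,0,0,0,0,0.022,0.2],[0,0,0,0,0,0.022,0.2],[0,0,0,0,0,0.022,0.2]]]'
```

```text
t: 7.05
tcp_pos: [0.4869, -0.2489, 0.0536]
tool_rot: [-180.0, 0.0, 173.8]
ft_force: [-1.2, 0.5, -0.5]
opening: 0.434
grip_force: 60.4
```

```bash
python3 -m pendant '[[[0,0,0,0,0,0.004,0.2],[0,0,0,0,0,0.008,0.2],[0,0,0,0,0,0.008,0.2],[0,0,0,0,0,0.008,0.2]]]'
```

```text
t: 7.45
tcp_pos: [0.4871, -0.2488, 0.0525]
tool_rot: [180.0, 0.1, 173.8]
ft_force: [-1.4, 2.2, 8.2]
opening: 0.433
grip_force: 61.6
```

Contact. I'll release, rise and look.

```bash
python3 -m pendant '[[[0,0,0,0,0,0.005,0.5],[0,0,0,0,0,0.002,0.65],[0,0,0,0,0,0.002,0.65],[0,0,0,0,0,0.002,0.65],[0,0,0,0,0,-0.1,0.65],[0,0,0,0,0,-0.25,0.65],[0,0,0,0,0,-0.4,0.65],[0,0,0,0,0,-0.5,0.65],[0,0,0,0,0,-0.5,0.65]]]'
python3 -c "
from m import *
go([.526,.037,.17],173.6)
c=cam('wrist');save(c,'w4');h=hsv(c);e,a,ct=blob(red(h),(320,300));print(e,a,ray(c,*e,.0735))"
```

```text
t: 8.35
tcp_pos: [0.489, -0.25, 0.1798]
tool_rot: [-179.9, 0.4, 173.8]
ft_force: [0.4, 0.1, -0.4]
opening: 0.647
grip_force: 0.0
at [ 0.489  -0.25    0.1798] [-179.88    0.42  173.78] -> turn [-0.0007  0.0023  0.001 ] shift [-0.0223  1.1573  0.0368] t 8.35
[325.51883643 233.70433953] 2097 [ 0.48744318 -0.24810671  0.0735    ]
```

View pics/w4.png

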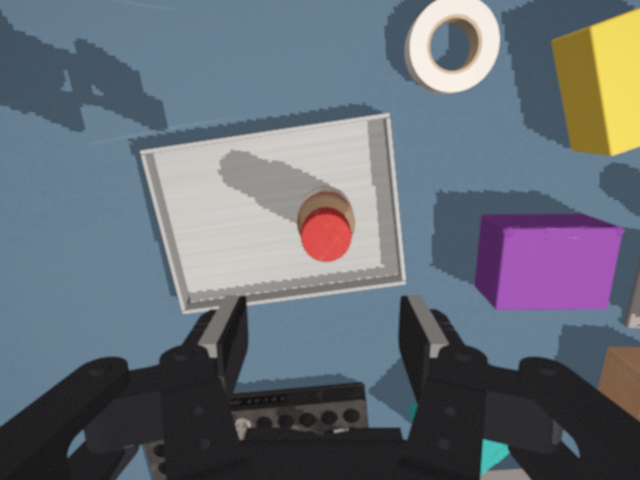

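The red-capped bottle stands in the tray at (326,233). Next is the white-capped one.

```bash
python3 -m pendant '[[[0,0,0,-0.022,0.2,0,0.55],[0,0,0,-0.022,0.4,0,0.55],[0,0,0,-0.022,0.6,0,0.55],[0,0,0,-0.022,0.8,0,0.55],[0,0,0,-0.022,0.95,0,0.55],[0,0,0,-0.022,1,0,0.55],[0,0,0,-0.022,1,0,0.55]]]'
python3 -c "
from h import *
go([.5265,.0367,.049],173.6)"
```

```text
t: 9.1
tcp_pos: [0.5186, 0.0016, 0.1749]
tool_rot: [180.0, -0.1, 174.1]
ft_force: [0.6, -0.7, 0.1]
opening: 0.554
grip_force: 0.0
at [0.5186 0.0016 0.1749] [ 1.7999e+02 -1.5000e-01  1.7406e+02] -> turn [ 0.     -0.0008  0.0026] shift [-0.0183  0.1429  0.5038] t 9.1
```

```bash
python3 -m pendant '[[[0,0,0.0026,-0.018,0.143,0.2,0.55],[0,0,0.0026,-0.018,0.143,0.25,0.55],[0,0,0.0026,-0.018,0.143,0.25,0.55],[0,0,0.0026,-0.018,0.143,0.25,0.55]]]'
python3 -c "
from m import *
c=cam('wrist');h=hsv(c)
e,a,ct=blob(white(h),(322,255));print(e,a,ray(c,*e,.069));go([.5265,.0367,.049],173.6)"
```

```text
t: 9.5
tcp_pos: [0.527, 0.0315, 0.1135]
tool_rot: [-179.9, -0.1, 173.1]
ft_force: [0.0, 0.0, 0.9]
opening: 0.548
grip_force: 0.0
[338.60064191 272.07611188] 2181 [0.52801588 0.0392745  0.069     ]
at [0.5277 0.0316 0.1143] [-1.7992e+02  2.0000e-02  1.7311e+02] -> turn [-0.0004  0.0001 -0.0027] shift [0.0073 0.0202 0.261 ] t 9.55
```

```bash
python3 -m pendant '[[[0,0,-0.0025,0.003,0.027,0,0.55],[0,0,-0.0025,0.003,0.027,0.1,0.55],[0,0,-0.0025,0.003,0.027,0.2,0.55],[0,0,-0.0025,0.003,0.027,0.26,0.55],[0,0,-0.0025,0.003,0.027,0.26,0.55],[0,0,-0.0025,0.003,0.027,0.26,0.2],[0,0,-0.0025,0.003,0.027,0.26,0.2],[0,0,-0.0025,0.003,0.027,0.26,0.2],[0,0,-0.0025,0.003,0.027,0.26,0.2],[0,0,-0.0025,0.003,0.027,0.26,0.2]]]'
```

```text
t: 10.55
tcp_pos: [0.5286, 0.0408, 0.05]
tool_rot: [180.0, 0.1, 173.7]
ft_force: [-0.4, -1.0, 6.9]
opening: 0.359
grip_force: 59.8
```

```bash
python3 -m pendant '[[[0,0,0,0,0,-0.05,0.2],[0,0,0,0,0,-0.15,0.2],[0,0,0,0,0,-0.3,0.2],[0,0,0,0,0,-0.5,0.2],[0,0,0,0,0,-0.6,0.2],[0,0,0,0,-0.15,-0.6,0.2],[0,0,0,0,-0.35,-0.6,0.2],[0,0,0,0,-0.55,-0.6,0.2],[0,0,0,0,-0.75,-0.6,0.2],[0,0,0,0,-0.85,-0.6,0.2],[0,0,0,0,-0.85,-0.6,0.2]]]'
python3 -c "
from h import *
go([.483,-.33,.2],173.6)"
```

```text
t: 11.65
tcp_pos: [0.5032, -0.1755, 0.1999]
tool_rot: [-179.9, 0.1, 173.3]
ft_force: [-0.3, 0.5, -0.3]
opening: 0.366
grip_force: 59.5
at [ 0.5032 -0.1755  0.1999] [-1.7986e+02  7.0000e-02  1.7328e+02] -> turn [-0.0008  0.0004 -0.0018] shift [ 0.008  -0.6234  0.001 ] t 11.65
```

```bash
python3 -m pendant '[[[0,0,-0.001,0.008,-0.15,0,0.2],[0,0,-0.001,0.008,-0.32,0,0.2],[0,0,-0.001,0.008,-0.48,0,0.2],[0,0,-0.001,0.008,-0.6,0,0.2],[0,0,-0.001,0.008,-0.625,0,0.2],[0,0,-0.001,0.008,-0.625,0.15,0.2],[0,0,-0.001,0.008,-0.625,0.3,0.2],[0,0,-0.001,0.008,-0.625,0.43,0.2],[0,0,-0.001,0.008,-0.625,0.53,0.2],[0,0,-0.001,0.008,-0.625,0.58,0.2],[0,0,-0.001,0.008,-0.625,0.59,0.2],[0,0,-0.001,0.008,-0.625,0.59,0.2]]]'
python3 -c "
from h import *
go([.483,-.33,.047],173.6)"
```

```text
t: 12.85
tcp_pos: [0.4864, -0.3247, 0.0518]
tool_rot: [180.0, 0.0, 174.0]
ft_force: [-0.5, -0.9, -1.4]
opening: 0.366
grip_force: 59.6
at [ 0.4864 -0.3247  0.0518] [1.7999e+02 3.0000e-02 1.7401e+02] -> turn [0.0001 0.0002 0.0023] shift [ 0.0111 -0.0225  0.0193] t 12.85
```

```bash
python3 -m pendant '[[[0,0,0,0,0,0.007,0.2],[0,0,0,0,0,0.013,0.2],[0,0,0,0,0,0.02,0.2],[0,0,0,0,0,0.02,0.2],[0,0,0,0,0,0.02,0.2]]]'
```

```text
t: 13.35
tcp_pos: [0.4863, -0.3257, 0.0471]
tool_rot: [-180.0, 0.1, 173.9]
ft_force: [0.6, -0.1, 5.2]
opening: 0.362
grip_force: 60.2
```

```bash
python3 -m pendant '[[[0,0,0,0,0,0.017,0.45],[0,0,0,0,0,0.014,0.6],[0,0,0,0,0,0.014,0.6],[0,0,0,0,0,0.014,0.6],[0,0,0,0,0,-0.1,0.6],[0,0,0,0,0,-0.25,0.6],[0,0,0,0,0,-0.4,0.6],[0,0,0,0,0,-0.55,0.6],[0,0,0,0,0,-0.6,0.6],[0,0,0,0,0,-0.6,0.6]]]'
python3 -c "
from m import *
go([.4,0,.3],83.6);go([.4,0,.3],263.6)
print(env.state()['q'])
c=cam('wrist');save(c,'w5');h=hsv(c);e,a,ct=blob(red(h),(420,240));print(e,a,ray(c,*e,.0735))"
```

```text
t: 14.35
tcp_pos: [0.4868, -0.326, 0.1982]
tool_rot: [-179.9, 0.2, 174.0]
ft_force: [-0.2, 0.1, -0.1]
opening: 0.6
grip_force: 0.0
at [ 0.4868 -0.326   0.1982] [-179.91    0.24  173.96] -> turn [0.0006 0.0014 0.502 ] shift [ 0.4808  1.2596 -0.411 ] t 14.35
at [ 0.4868 -0.326   0.1982] [-179.91    0.24  173.96] -> turn [-0.0014  0.0006 -0.498 ] shift [ 0.4808  1.2596 -0.411 ] t 14.35
[ 17.20916593  26.94484058  16.69259657 112.85910887 -11.36237311
  41.48785971 124.65784734]
[440.79510245 218.34682659] 2001 [ 0.48739021 -0.24788142  0.0735    ]
```

View pics/w5.png

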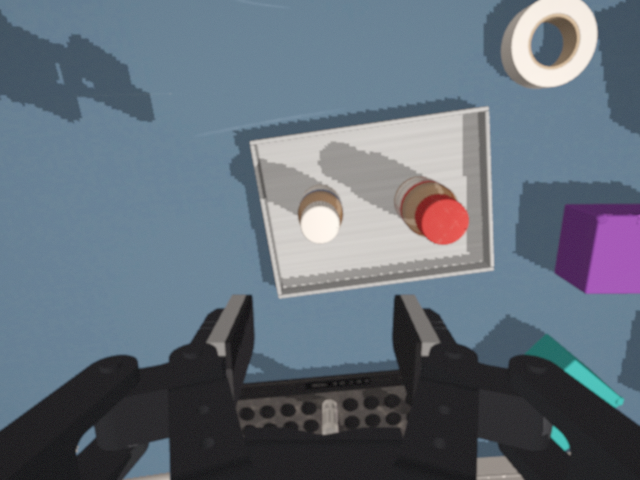

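Both bottles stand in the tray: white cap (320,222), red cap (441,218). Now I'll go to the carton, turning the tool 90°.

```bash
python3 -m pendant '[[[0,0,0.047,-0.03,0.15,-0.05,1],[0,0,0.094,-0.06,0.3,-0.1,1],[0,0,0.141,-0.09,0.45,-0.15,1],[0,0,0.188,-0.12,0.6,-0.2,1],[0,0,0.235,-0.15,0.75,-0.2,1],[0,0,0.28,-0.18,0.9,-0.2,1],[0,0,0.32,-0.2,1,-0.2,1],[0,0,0.36,-0.2,1,-0.2,1],[0,0,0.4,-0.2,1,-0.2,1],[0,0,0.44,-0.2,1,-0.2,1],[0,0,0.48,-0.2,1,-0.2,1],[0,0,0.502,-0.2,1,-0.2,1]]]'
python3 -c "
from h import *
print(env.state()['q'][6])
go([.5865,.0605,.25],83.6)"
```

```text
t: 15.6
tcp_pos: [0.5602, -0.0815, 0.2437]
tool_rot: [-179.7, 0.1, 83.4]
ft_force: [-0.1, 0.1, -0.8]
opening: 1.002
grip_force: 0.0
21.886462303197998
at [ 0.5602 -0.0815  0.2437] [-1.7973e+02  8.0000e-02  8.3380e+01] -> turn [-0.0015  0.0004 -0.0012] shift [ 0.5764  0.0388 -0.0261] t 15.6
```

```bash
python3 -m pendant '[[[0,0,-0.001,0.15,0.02,0,1],[0,0,-0.001,0.35,0.03,0,1],[0,0,-0.001,0.5,0.039,0,1],[0,0,-0.001,0.576,0.039,0,1],[0,0,-0.001,0.576,0.039,0,1],[0,0,-0.001,0.576,0.039,0,1],[0,0,-0.001,0.576,0.039,0,1]]]'
python3 -c "
from m import *
c=cam('wrist');save(c,'w6');h=hsv(c)
e,a,ct=blob(white(h),(320,260));print(e,a,rect(c,ct,.052));go([.5865,.0605,.02],83.6)
"
```

```text
t: 16.3
tcp_pos: [0.5866, 0.0578, 0.2455]
tool_rot: [-179.9, 0.1, 83.6]
ft_force: [-0.1, 0.2, 0.4]
opening: 1.002
grip_force: 0.0
[323.26432256 204.03543307] 7366 (array([587.8,  61.3]), array([81.9, 61.9]), 83.78)
at [0.5868 0.0577 0.2458] [-1.7995e+02  8.0000e-02  8.3580e+01] -> turn [-0.0003  0.0005 -0.0001] shift [ 0.0124 -0.0018  0.9032] t 16.35
```

View pics/w6.png

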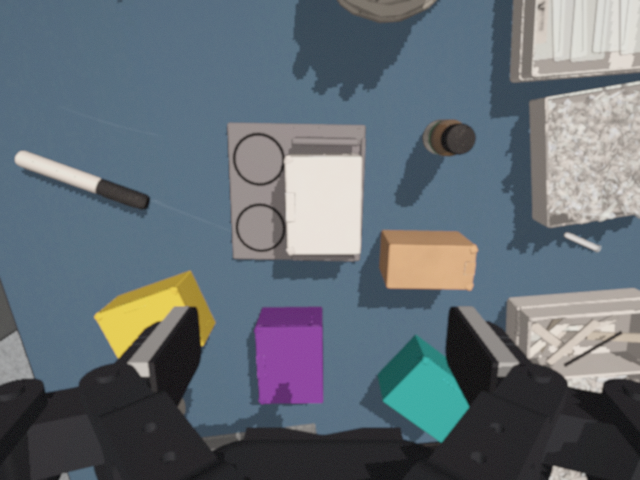

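The carton top is at (323,204) with the tool square over it. Both spots are empty at (259,159) and (261,227). The fingers clear the orange carton (430,260) and the small bottle (450,138).

```bash
python3 -c "
from h import *
c=cam('wrist')
print('L',ray(c,259.5,159,.006),'R',ray(c,261,227.5,.006))"
python3 -m pendant '[[[0,0,-0.001,0.015,0.002,0.15,1],[0,0,-0.001,0.015,0.002,0.3,1],[0,0,-0.001,0.015,0.002,0.45,1],[0,0,-0.001,0.015,0.002,0.6,1],[0,0,-0.001,0.015,0.002,0.7,1],[0,0,-0.001,0.015,0.002,0.7,1],[0,0,-0.001,0.015,0.002,0.7,1]]]'
python3 -c "
from h import *
go([.5878,.0613,.014],83.7)"
```

```text
L [0.53458202 0.10221959 0.006     ] R [0.52608612 0.03869299 0.006     ]
t: 17.1
tcp_pos: [0.5887, 0.0624, 0.0717]
tool_rot: [180.0, 0.0, 83.8]
ft_force: [1.0, -0.1, 0.9]
opening: 0.999
grip_force: 0.0
at [0.5887 0.0624 0.0717] [1.7999e+02 3.0000e-02 8.3850e+01] -> turn [0.0001 0.0002 0.0008] shift [-0.0046 -0.0031  0.2309] t 17.1
```

```bash
python3 -m pendant '[[[0,0,0,-0.004,-0.003,0.08,1],[0,0,0,-0.004,-0.003,0.16,1],[0,0,0,-0.004,-0.003,0.21,1],[0,0,0,-0.004,-0.003,0.23,1],[0,0,0,-0.004,-0.003,0.23,1],[0,0,0,-0.004,-0.003,0.23,0.8],[0,0,0,-0.004,-0.003,0.23,0.5],[0,0,0,-0.004,-0.003,0.23,0.5],[0,0,0,-0.004,-0.003,0.23,0.5],[0,0,0,-0.004,-0.003,0.23,0.5]]]'
```

```text
t: 18.1
tcp_pos: [0.5879, 0.0628, 0.015]
tool_rot: [179.9, -0.0, 83.9]
ft_force: [-0.8, 0.6, 6.5]
opening: 0.721
grip_force: 66.6
```

```bash
python3 -m pendant '[[[0,0,0,0,0,-0.03,0.5],[0,0,0,0,0,-0.09,0.5],[0,0,0,0,0,-0.18,0.5],[0,0,0,0,0,-0.3,0.5],[0,0,0,0,0,-0.42,0.5],[0,0,0,0,0,-0.5,0.5],[0,0,0,0,0,-0.5,0.5],[0,0,0,0,0,-0.5,0.5]]]'
python3 -c "
from h import *
c=cam('wrist');save(c,'w7')
go([.482,.3176,.14],97.8)"
```

```text
t: 18.9
tcp_pos: [0.5875, 0.0631, 0.1394]
tool_rot: [179.9, -0.0, 84.0]
ft_force: [-1.1, 0.3, -0.9]
opening: 0.716
grip_force: 65.9
at [0.5869 0.0631 0.1385] [-1.7995e+02 -1.0000e-02  8.3970e+01] -> turn [-0.0003 -0.0001 -0.0768] shift [ 0.9682 -0.524  -0.0052] t 18.95
```

View pics/w7.png

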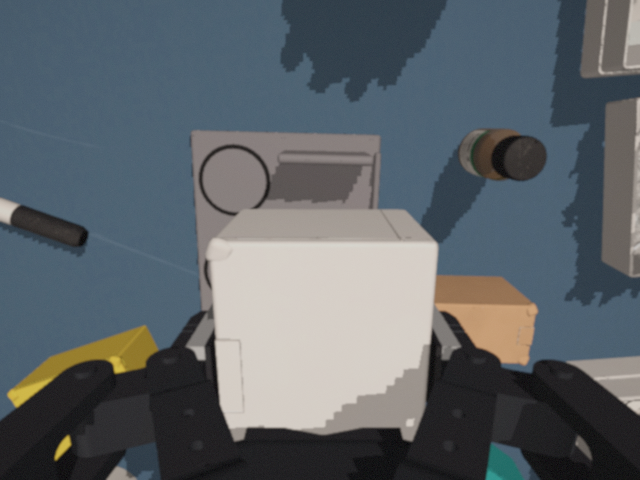

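The carton is held level and square, with its top at (325,335). I'll pull it towards the robot first to stay clear of the tube rack, then move across to the plate.

```bash
python3 -m pendant '[[[0,0,0,0,-0.12,0,0.5],[0,0,0,0,-0.27,0,0.5],[0,0,0,0.05,-0.42,0,0.5],[0,0,-0.01,0.2,-0.5,0,0.5],[0,0,-0.03,0.36,-0.524,0,0.5],[0,0,-0.05,0.53,-0.524,0,0.5],[0,0,-0.077,0.7,-0.524,0,0.5],[0,0,-0.077,0.85,-0.524,0,0.5],[0,0,-0.077,0.95,-0.524,0,0.5],[0,0,-0.077,0.974,-0.524,0,0.5],[0,0,-0.077,0.974,-0.524,0,0.5],[0,0,-0.077,0.974,-0.524,0,0.5]]]'
python3 -c "
from m import *
go([.482,.319,.016],97.8)
c=cam('side');h=hsv(c);e,a,ct=blob(grey(h,c),(335,392));print(e,a,rect(c,ct,.006))"
```

```text
t: 20.15
tcp_pos: [0.4824, 0.3163, 0.1381]
tool_rot: [-179.9, 0.1, 97.7]
ft_force: [-0.6, -0.1, -1.1]
opening: 0.717
grip_force: 65.9
at [0.4824 0.3163 0.1381] [-1.799e+02  1.200e-01  9.769e+01] -> turn [-0.0006  0.0007 -0.0006] shift [0.0118 0.0005 0.4885] t 20.15
[335.07737344 366.10010332] 8711 (array([487.4, 238. ]), array([124.4, 300.6]), 8.53)
```

```bash
python3 -m pendant '[[[0,0,0,0.01,0,0.12,0.5],[0,0,0,0.01,0,0.25,0.5],[0,0,0,0.01,0,0.36,0.5],[0,0,0,0.01,0,0.43,0.5],[0,0,0,0.01,0,0.46,0.5],[0,0,0,0.01,0,0.47,0.5],[0,0,0,0.01,0,0.47,0.5],[0,0,0,0.01,0,0.47,0.5]]]'
python3 -c "
from m import *
go([.482,.319,.015],97.8)
c=cam('side');o=cv2.resize(c['image'][310:450,250:430],None,fx=3,fy=3);cv2.imwrite('pics/s1.png',o[:,:,::-1])"
```

```text
t: 21.0
tcp_pos: [0.4834, 0.3212, 0.0223]
tool_rot: [179.9, -0.0, 97.8]
ft_force: [0.0, 0.7, -1.1]
opening: 0.719
grip_force: 65.9
at [0.4834 0.3212 0.0223] [ 1.7991e+02 -4.0000e-02  9.7780e+01] -> turn [ 0.0005 -0.0002 -0.0001] shift [-0.0081 -0.0066  0.0292] t 21.0
```

View pics/s1.png

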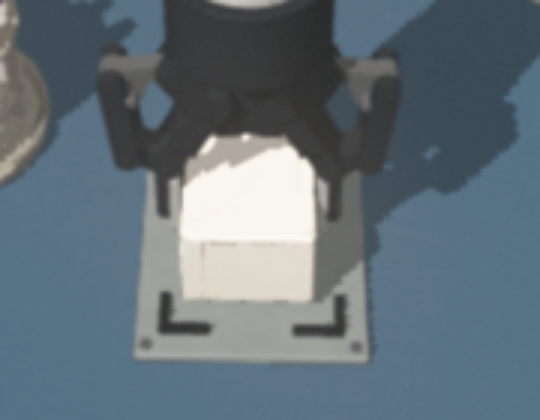

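The side crop shows the carton just above the plate and inside the brackets. Its left gap is about 13 px and its right gap about 21 px, so I'll nudge it 2 mm and lower it.

```bash
python3 -m pendant '[[[0,0,0,-0.006,-0.012,0.01,0.5],[0,0,0,-0.006,-0.012,0.018,0.5],[0,0,0,-0.006,-0.012,0.024,0.5],[0,0,0,-0.006,-0.012,0.029,0.5],[0,0,0,-0.006,-0.012,0.029,0.5],[0,0,0,-0.006,-0.012,0.029,0.5]]]'
```

```text
t: 21.65
tcp_pos: [0.4796, 0.3194, 0.015]
tool_rot: [-180.0, -0.1, 97.8]
ft_force: [-3.0, -0.5, 9.2]
opening: 0.717
grip_force: 66.8
```

Contact. I'll release, rise and check.

```bash
python3 -m pendant '[[[0,0,0,0,0,0,0.85],[0,0,0,0,0,0,1],[0,0,0,0,0,0,1],[0,0,0,0,0,0,1],[0,0,0,0,0,-0.12,1],[0,0,0,0,0,-0.3,1],[0,0,0,0,0,-0.5,1],[0,0,0,0,0,-0.7,1],[0,0,0,0,0,-0.8,1],[0,0,0,0,0,-0.8,1],[0,0,0,0,0,-0.8,1]]]'
python3 -c "
from m import *
go([.487,-.25,.25],173.6)
c=cam('wrist');save(c,'w8');h=hsv(c);e,a,ct=blob(white(h),(320,210));print(e,a,rect(c,ct,.052))
e,a,ct=blob(grey(h,c)|white(h),(320,210));print(e,a,rect(c,ct,.006))"
```

```text
t: 22.75
tcp_pos: [0.4794, 0.3195, 0.2141]
tool_rot: [-180.0, -0.0, 97.8]
ft_force: [-1.2, -0.2, -0.0]
opening: 0.998
grip_force: 0.0
at [0.4794 0.3195 0.2141] [-1.800e+02 -4.000e-02  9.783e+01] -> turn [ 1.000e-04 -2.000e-04 -4.209e-01] shift [-2.2609 -0.2805 -0.1452] t 22.75
[323.19574183 218.40530599] 8971 (array([480.6, 318.9]), array([62.5, 84.1]), 7.65)
[325.21408862 203.67700049] 18483 (array([482.1, 319.8]), array([111.5, 130.7]), 7.77)
```

View pics/w8.png

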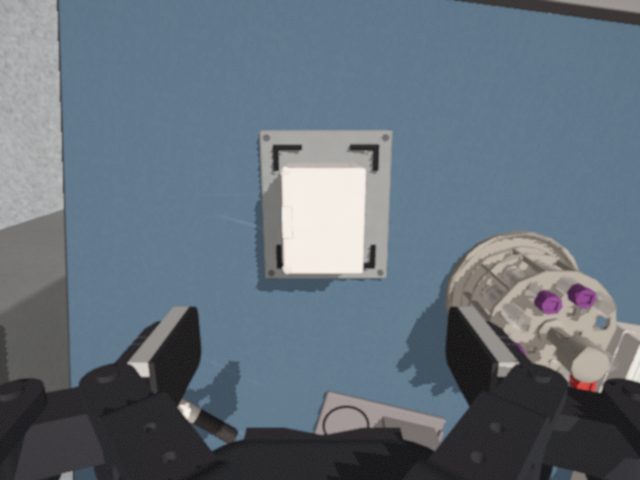

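The carton is flat at (323,218), within 1.5 mm and 0.2° of the plate. Now back to the tray for the red-capped bottle.

```bash
python3 -m pendant '[[[0,0,-0.04,-0.1,0,-0.1,0.65],[0,0,-0.085,-0.25,-0.05,-0.15,0.65],[0,0,-0.13,-0.42,-0.05,-0.15,0.65],[0,0,-0.175,-0.6,-0.1,-0.15,0.65],[0,0,-0.22,-0.78,-0.1,-0.15,0.65],[0,0,-0.265,-0.92,-0.1,-0.15,0.65],[0,0,-0.31,-1,-0.1,-0.15,0.65],[0,0,-0.355,-1,-0.1,-0.15,0.65],[0,0,-0.4,-1,-0.1,-0.15,0.65],[0,0,-0.421,-1,-0.1,-0.15,0.65],[0,0,-0.421,-1,-0.1,-0.15,0.65]]]'
python3 -c "
from h import *
go([.4873,-.248,.18],173.6)"
```

```text
t: 23.9
tcp_pos: [0.4878, 0.0679, 0.2498]
tool_rot: [-179.9, -0.2, 173.6]
ft_force: [0.0, 0.6, 0.1]
opening: 0.648
grip_force: 0.0
at [0.4878 0.0679 0.2498] [-179.93   -0.21  173.56] -> turn [-0.0004 -0.0012 -0.0002] shift [-0.1408 -1.2556  0.2804] t 23.9
```

```bash
python3 -m pendant '[[[0,0,0,-0.02,-0.15,0,0.6],[0,0,0,-0.04,-0.35,0.1,0.6],[0,0,0,-0.06,-0.55,0.2,0.6],[0,0,0,-0.08,-0.75,0.28,0.6],[0,0,0,-0.1,-0.9,0.28,0.6],[0,0,0,-0.11,-1,0.28,0.6],[0,0,0,-0.11,-1,0.28,0.6],[0,0,0,-0.11,-1,0.28,0.6]]]'
python3 -c "
from h import *
go([.4873,-.248,.10],173.6)"
```

```text
t: 24.7
tcp_pos: [0.4876, -0.1834, 0.1805]
tool_rot: [180.0, -0.1, 173.4]
ft_force: [-0.4, -0.1, -0.7]
opening: 0.6
grip_force: 0.0
at [ 0.4876 -0.1834  0.1805] [ 1.7998e+02 -1.4000e-01  1.7343e+02] -> turn [ 0.0001 -0.0008 -0.001 ] shift [-0.0293 -0.2569  0.3218] t 24.7
```

```bash
python3 -m pendant '[[[0,0,0,-0.029,-0.15,0,0.6],[0,0,0,-0.029,-0.257,0,0.6],[0,0,0,-0.029,-0.257,0.1,0.6],[0,0,0,-0.029,-0.257,0.25,0.6],[0,0,0,-0.029,-0.257,0.25,0.6],[0,0,0,-0.029,-0.257,0.25,0.6]]]'
python3 -c "
from m import *
c=cam('wrist');h=hsv(c)
e,a,ct=blob(red(h),(322,275));print(e,a,ray(c,*e,.0735));go([.4873,-.248,.0525],173.6)"
```

```text
t: 25.3
tcp_pos: [0.4883, -0.2459, 0.1186]
tool_rot: [179.9, -0.1, 173.7]
ft_force: [1.0, 0.2, 0.1]
opening: 0.599
grip_force: 0.0
[317.41585498 270.75487013] 3696 [ 0.48764636 -0.24805648  0.0735    ]
at [ 0.4891 -0.2467  0.1196] [1.7998e+02 1.0000e-02 1.7369e+02] -> turn [0.0001 0.     0.0005] shift [ 0.0065 -0.0059  0.2685] t 25.35
```

```bash
python3 -m pendant '[[[0,0,0,0.005,-0.006,0.1,0.6],[0,0,0,0.005,-0.006,0.2,0.6],[0,0,0,0.005,-0.006,0.268,0.6],[0,0,0,0.005,-0.006,0.268,0.6],[0,0,0,0.005,-0.006,0.268,0.2],[0,0,0,0.005,-0.006,0.268,0.2],[0,0,0,0.005,-0.006,0.268,0.2],[0,0,0,0.005,-0.006,0.268,0.2],[0,0,0,0.005,-0.006,0.268,0.2]]]'
python3 -m pendant '[[[0,0,0,0,0,-0.05,0.2],[0,0,0,0,0,-0.15,0.2],[0,0,0,0,0,-0.3,0.2],[0,0,0,0,0,-0.45,0.2],[0,0,0,0,0.1,-0.55,0.2],[0,0,0,-0.02,0.25,-0.6,0.2],[0,0,0,-0.04,0.42,-0.6,0.2],[0,0,0,-0.05,0.6,-0.6,0.2],[0,0,0,-0.05,0.75,-0.6,0.2],[0,0,0,-0.05,0.85,-0.6,0.2],[0,0,0,-0.05,0.85,-0.6,0.2],[0,0,0,-0.05,0.85,-0.6,0.2]]]'
python3 -c "
from h import *
go([.532,.102,.2],173.6)"
```

```text
t: 26.25
tcp_pos: [0.4884, -0.2494, 0.0538]
tool_rot: [-180.0, 0.2, 173.6]
ft_force: [-0.0, 2.2, 7.4]
opening: 0.433
grip_force: 60.5
t: 27.45
tcp_pos: [0.523, -0.0394, 0.2027]
tool_rot: [-180.0, 0.0, 173.7]
ft_force: [-0.3, 0.0, -1.7]
opening: 0.433
grip_force: 60.3
at [ 0.523  -0.0394  0.2027] [-1.7998e+02  4.0000e-02  1.7366e+02] -> turn [-0.0001  0.0002  0.0003] shift [0.0267 0.5661 0.0106] t 27.45
```

```bash
python3 -m pendant '[[[0,0,0,0.005,0.12,0,0.2],[0,0,0,0.01,0.28,0,0.2],[0,0,0,0.02,0.44,0,0.2],[0,0,0,0.021,0.54,0,0.2],[0,0,0,0.021,0.566,0,0.2],[0,0,0,0.021,0.566,0.1,0.2],[0,0,0,0.021,0.566,0.2,0.2],[0,0,0,0.021,0.566,0.3,0.2],[0,0,0,0.021,0.566,0.4,0.2],[0,0,0,0.021,0.566,0.48,0.2],[0,0,0,0.021,0.566,0.48,0.2],[0,0,0,0.021,0.566,0.48,0.2]]]'
python3 -c "
from m import *
go([.5335,.1018,.057],173.6)
c=cam('wrist');save(c,'w9')"
```

```text
t: 28.65
tcp_pos: [0.5341, 0.0993, 0.0825]
tool_rot: [-179.9, 0.0, 173.4]
ft_force: [0.2, -0.2, -1.3]
opening: 0.431
grip_force: 60.3
at [0.5341 0.0993 0.0825] [-1.7993e+02  1.0000e-02  1.7341e+02] -> turn [-0.0004  0.0001 -0.0011] shift [0.0036 0.0096 0.1019] t 28.65
```

View pics/w9.png

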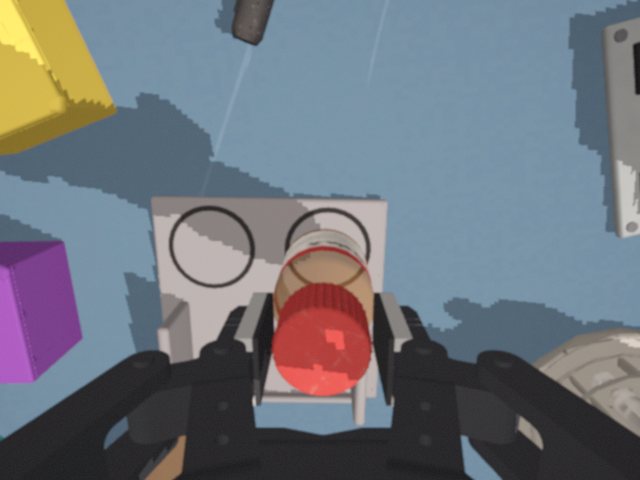

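Spot rings: R centre (212,247), L spanning 285–370, centre about (327,249). I'll compute their positions.

```bash
python3 -c "
from m import *
c=cam('wrist')
print('R',ray(c,212,246.5,.006),'L',ray(c,327.5,249,.006),'stand front',ray(c,152,198,.006),ray(c,387,203,.006))
go([.5335,.1018,.057],173.6)"
```

```text
R [0.52486328 0.03980975 0.006     ] L [0.53361171 0.10296716 0.006     ] stand front [0.49455712 0.01303848 0.006     ] [0.51168494 0.13750575 0.006     ]
at [0.5349 0.1005 0.0833] [1.8000e+02 1.3000e-01 1.7349e+02] -> turn [ 0.      0.0007 -0.0006] shift [0.0062 0.0044 0.1052] t 28.75
```

```bash
python3 -m pendant '[[[0,0,0,0.004,0.007,0.04,0.2],[0,0,0,0.004,0.007,0.07,0.2],[0,0,0,0.004,0.007,0.085,0.2],[0,0,0,0.004,0.007,0.095,0.2],[0,0,0,0.004,0.007,0.1,0.2],[0,0,0,0.004,0.007,0.103,0.2],[0,0,0,0.004,0.007,0.103,0.2],[0,0,0,0.004,0.007,0.103,0.2]]]'
```

```text
t: 29.55
tcp_pos: [0.5331, 0.1036, 0.0568]
tool_rot: [180.0, 0.0, 173.6]
ft_force: [-1.7, 1.3, 5.6]
opening: 0.432
grip_force: 61.0
```

```bash
python3 -m pendant '[[[0,0,0,0,0,-0.002,0.5],[0,0,0,0,0,-0.004,0.6],[0,0,0,0,0,-0.004,0.6],[0,0,0,0,0,-0.004,0.6],[0,0,0,0,0,-0.1,0.6],[0,0,0,0,0,-0.25,0.6],[0,0,0,0,0,-0.4,0.6],[0,0,0,0,0,-0.5,0.6],[0,0,0,0,0,-0.5,0.6],[0,0,0,0,0,-0.5,0.6]]]'
python3 -c "
from m import *
go([.4865,-.326,.19],173.6)
c=cam('wrist');save(c,'w10');h=hsv(c);e,a,ct=blob(red(h),(320,230));print(e,a,ray(c,*e,.0765))"
```

```text
t: 30.55
tcp_pos: [0.5329, 0.1038, 0.1815]
tool_rot: [180.0, 0.0, 173.6]
ft_force: [-0.6, 0.4, 0.2]
opening: 0.599
grip_force: 0.0
at [0.5329 0.1038 0.1815] [1.7997e+02 3.0000e-02 1.7360e+02] -> turn [0.0002 0.0002 0.    ] shift [-0.007  -1.7291 -0.035 ] t 30.55
[323.80027739 237.44983819] 2163 [0.53258859 0.10474561 0.0765    ]
```

View pics/w10.png

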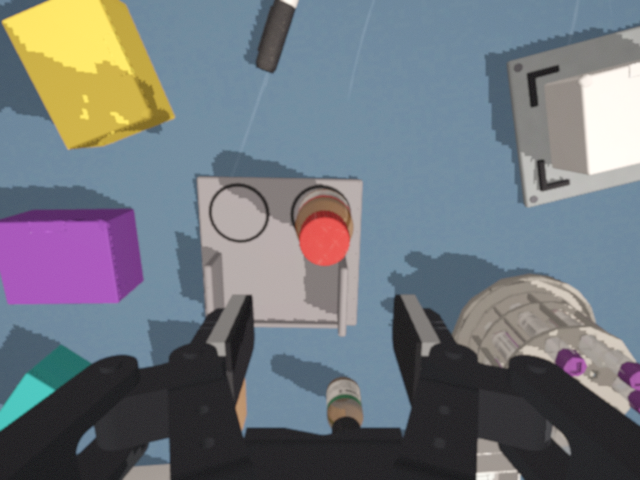

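The red-capped bottle is back inside its ring, about 2 mm off centre at (324,237). Now the white-capped bottle.

```bash
python3 -m pendant '[[[0,0,0,0,-0.12,0,0.55],[0,0,0,0,-0.3,0,0.55],[0,0,0,0,-0.5,0,0.55],[0,0,0,0,-0.7,0,0.55],[0,0,0,0,-0.88,0,0.55],[0,0,0,0,-0.97,0,0.55],[0,0,0,0,-1,0,0.55],[0,0,0,0,-1,0,0.55]]]'
python3 -c "
from h import *
go([.4865,-.326,.19],173.6)"
```

```text
t: 31.4
tcp_pos: [0.5042, -0.1453, 0.1802]
tool_rot: [180.0, -0.1, 173.5]
ft_force: [0.2, 0.2, -0.5]
opening: 0.548
grip_force: 0.0
at [ 0.5042 -0.1453  0.1802] [ 1.7999e+02 -1.4000e-01  1.7347e+02] -> turn [ 0.     -0.0008 -0.0007] shift [-0.0118 -0.7261 -0.0394] t 31.4
```

```bash
python3 -m pendant '[[[0,0,0,-0.01,-0.15,0,0.55],[0,0,0,-0.01,-0.33,0,0.55],[0,0,0,-0.01,-0.52,0,0.55],[0,0,0,-0.01,-0.66,0,0.55],[0,0,0,-0.01,-0.726,0,0.55],[0,0,0,-0.01,-0.726,0.12,0.55],[0,0,0,-0.01,-0.726,0.24,0.55],[0,0,0,-0.01,-0.726,0.24,0.55],[0,0,0,-0.01,-0.726,0.24,0.55]]]'
python3 -c "
from m import *
c=cam('wrist');h=hsv(c);m=white(h);m[300:]=0
e,a,ct=blob(m,(322,270));print(e,a,ray(c,*e,.066));go([.4865,-.326,.047],173.6)"
```

```text
t: 32.3
tcp_pos: [0.4879, -0.323, 0.1208]
tool_rot: [179.9, -0.1, 173.8]
ft_force: [-0.3, -0.2, 0.5]
opening: 0.553
grip_force: 0.0
[244.80808081 256.08080808] 99 [ 0.47908607 -0.36076991  0.066     ]
at [ 0.4885 -0.3241  0.1218] [1.7996e+02 3.0000e-02 1.7373e+02] -> turn [0.0002 0.0001 0.0007] shift [ 0.0071 -0.0087  0.2991] t 32.35
```

```bash
python3 -m pendant '[[[0,0,0,0.006,-0.008,0.1,0.55],[0,0,0,0.006,-0.008,0.2,0.55],[0,0,0,0.006,-0.008,0.26,0.55],[0,0,0,0.006,-0.008,0.298,0.55],[0,0,0,0.006,-0.008,0.298,0.55],[0,0,0,0.006,-0.008,0.298,0.2],[0,0,0,0.006,-0.008,0.298,0.2],[0,0,0,0.006,-0.008,0.298,0.2],[0,0,0,0.006,-0.008,0.298,0.2],[0,0,0,0.006,-0.008,0.298,0.2]]]'
```

```text
t: 33.35
tcp_pos: [0.4863, -0.3279, 0.0479]
tool_rot: [-180.0, 0.1, 173.6]
ft_force: [-0.1, -0.5, 6.9]
opening: 0.36
grip_force: 59.5
```

```bash
python3 -m pendant '[[[0,0,0,0,0,-0.05,0.2],[0,0,0,0,0,-0.15,0.2],[0,0,0,0,0,-0.3,0.2],[0,0,0,0,0,-0.45,0.2],[0,0,0,0,0.1,-0.55,0.2],[0,0,0,0,0.25,-0.6,0.2],[0,0,0,0,0.42,-0.6,0.2],[0,0,0,0,0.6,-0.6,0.2],[0,0,0,0,0.78,-0.6,0.2],[0,0,0,0,0.9,-0.6,0.2],[0,0,0,0,0.95,-0.6,0.2],[0,0,0,0,0.95,-0.6,0.2]]]'
python3 -c "
from h import *
go([.526,.0385,.2],173.6)"
```

```text
t: 34.55
tcp_pos: [0.5122, -0.0894, 0.197]
tool_rot: [180.0, -0.0, 173.8]
ft_force: [0.2, -0.2, -0.3]
opening: 0.357
grip_force: 59.6
at [ 0.5122 -0.0894  0.197 ] [ 1.7996e+02 -1.0000e-02  1.7382e+02] -> turn [ 0.0002 -0.      0.0012] shift [ 1.000e-04  5.145e-01 -1.170e-02] t 34.55
```

```bash
python3 -m pendant '[[[0,0,0.001,0,0.12,0,0.2],[0,0,0.001,0,0.28,0,0.2],[0,0,0.001,0,0.42,0,0.2],[0,0,0.001,0,0.5,0,0.2],[0,0,0.001,0,0.514,0,0.2],[0,0,0.001,0,0.514,0.1,0.2],[0,0,0.001,0,0.514,0.2,0.2],[0,0,0.001,0,0.514,0.3,0.2],[0,0,0.001,0,0.514,0.4,0.2],[0,0,0.001,0,0.514,0.48,0.2],[0,0,0.001,0,0.514,0.48,0.2],[0,0,0.001,0,0.514,0.48,0.2]]]'
python3 -c "
from m import *
c=cam('wrist');save(c,'w11')
go([.526,.0385,.051],173.6)"
```

```text
t: 35.75
tcp_pos: [0.5266, 0.0337, 0.0771]
tool_rot: [-179.9, 0.0, 173.2]
ft_force: [-0.3, -0.3, -0.1]
opening: 0.359
grip_force: 59.6
at [0.5272 0.0343 0.0776] [-1.7995e+02  8.0000e-02  1.7326e+02] -> turn [-0.0003  0.0005 -0.0019] shift [0.0067 0.0161 0.1065] t 35.8
```

View pics/w11.png

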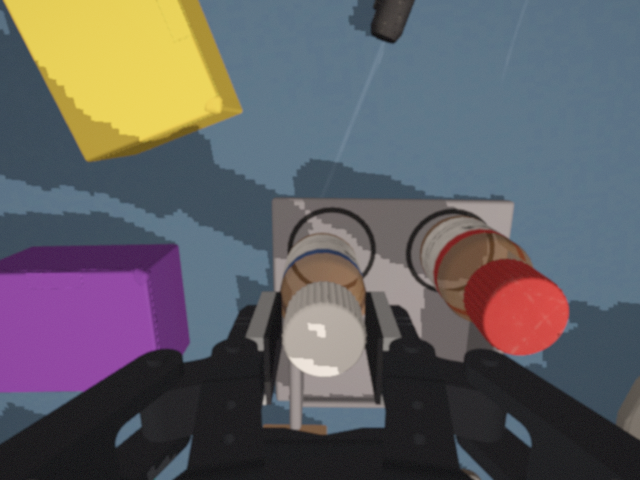

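The R ring centre is at (332,249) and the bottle hangs a few mm to its left. I'll compute the shift.

```bash
python3 -c "
from m import *
c=cam('wrist')
print(ray(c,332,249.5,.006))
go([.526,.0385,.051],173.6)"
```

```text
[0.52503339 0.03984076 0.006     ]
at [0.5274 0.0349 0.0779] [-1.7998e+02  1.3000e-01  1.7330e+02] -> turn [-0.0001  0.0007 -0.0017] shift [0.0076 0.0138 0.1077] t 35.85
```

```bash
python3 -m pendant '[[[0,0,0,0.002,0.004,0.04,0.2],[0,0,0,0.002,0.004,0.07,0.2],[0,0,0,0.002,0.004,0.08,0.2],[0,0,0,0.002,0.004,0.08,0.2],[0,0,0,0.002,0.004,0.08,0.2]]]'
python3 -c "
from m import *
go([.526,.039,.051],173.6)"
```

```text
t: 36.35
tcp_pos: [0.526, 0.0375, 0.0567]
tool_rot: [-180.0, -0.0, 173.4]
ft_force: [0.6, -1.5, -2.0]
opening: 0.362
grip_force: 59.6
at [0.526  0.0375 0.0567] [-1.8000e+02 -1.0000e-02  1.7341e+02] -> turn [-0.    -0.    -0.001] shift [0.0009 0.0061 0.0229] t 36.35
```

```bash
python3 -m pendant '[[[0,0,0,0,0.003,0.008,0.2],[0,0,0,0,0.003,0.015,0.2],[0,0,0,0,0.003,0.02,0.2],[0,0,0,0,0.003,0.024,0.2],[0,0,0,0,0.003,0.024,0.2],[0,0,0,0,0.003,0.024,0.2]]]'
```

```text
t: 36.95
tcp_pos: [0.5262, 0.0382, 0.0509]
tool_rot: [180.0, 0.0, 173.4]
ft_force: [0.1, 0.2, 1.0]
opening: 0.362
grip_force: 59.9
```

```bash
python3 -m pendant '[[[0,0,0,0,0,0.003,0.2],[0,0,0,0,0,0.004,0.2],[0,0,0,0,0,0.004,0.2]]]'
```

```text
t: 37.25
tcp_pos: [0.5264, 0.0381, 0.0508]
tool_rot: [180.0, 0.0, 173.4]
ft_force: [-2.0, -0.2, 9.6]
opening: 0.362
grip_force: 60.9
```

```bash
python3 -m pendant '[[[0,0,0,0,0,0,0.45],[0,0,0,0,0,-0.004,0.52],[0,0,0,0,0,-0.004,0.52],[0,0,0,0,0,-0.004,0.52],[0,0,0,0,0,-0.1,0.52],[0,0,0,0,0,-0.25,0.52],[0,0,0,0,0,-0.4,0.52],[0,0,0,0,0,-0.6,0.52],[0,0,0,0,0,-0.7,0.52],[0,0,0,0,0,-0.7,0.52],[0,0,0,0,0,-0.7,0.52]]]'
python3 -c "
from m import *
c=cam('wrist');save(c,'w12');h=hsv(c)
e,a,ct=blob(red(h),(400,235));print(e,a,ray(c,*e,.0765));e,a,ct=blob(white(h),(322,225));print(e,a,ray(c,*e,.069))"
```

```text
t: 38.35
tcp_pos: [0.526, 0.0384, 0.2248]
tool_rot: [180.0, 0.0, 173.4]
ft_force: [-0.6, -0.4, 0.2]
opening: 0.526
grip_force: 0.0
[415.18746304 220.70372561] 1691 [0.53259452 0.10478139 0.0765    ]
[321.62550607 218.83704453] 988 [0.52514602 0.03791325 0.069     ]
```

View pics/w12.png

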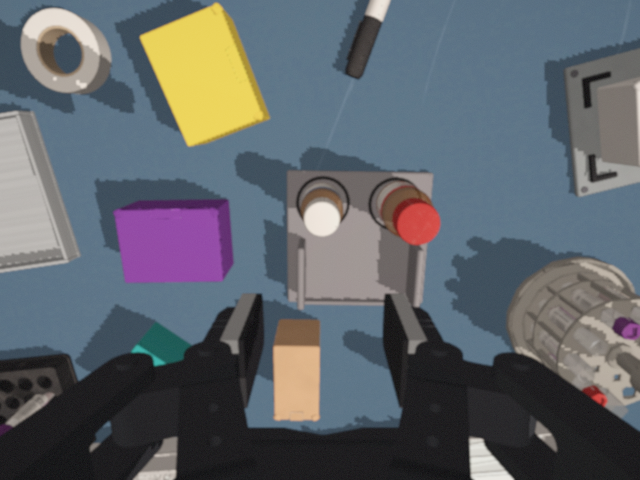

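Both bottles stand inside their rings (white cap 322,217; red cap 415,220), the carton is on its plate, and the arm is clear. I'm handing in the job.

```bash
python3 -c "
from cell import env
print(env.close_job())"
```

```text
the job is handed in; nothing more can be done
None
```

I handed the job in at about 38 s: the white carton lies flat between the plate's brackets (about 1.5 mm and 0.2° off centre), both bottles are upright on their own spots (the red-capped one about 2.5 mm off centre), and I never touched the small bottle or the orange carton.

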